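# Lay two sample tubes on the sloped V-notch rest

### The arm

A 7-joint arm with a two-finger parallel gripper is mounted at the origin on a cart in front of the work surface, level with it; the furniture and walls round the work are solid. World frame = base frame: x ahead of the robot, y to its left, z up, the work surface at z = 0. Lengths are in m, angles in rad, forces in N, time in s.
With the tool pointing down it reaches from about 0.4 to 0.85 m from the base axis. Payload 6.9 kg.
Tool frame: the origin (TCP) lies midway between the tips of the shut fingers; the grasp point (between the pads) lies 19 mm behind it; z points along the fingers, y is the line along which they close (so a half turn about z gives the same grasp; the last joint's range is limited). The gripper opens to 85 mm and grips with 20 to 120 N. Pads are 22 mm wide; open, the fingers measure 114 mm over their backs; the gripper's body (76 mm by 85 mm) begins 54 mm behind the grasp point. The pads swing forward as they close: fully open they stand 13 mm farther back than shut.
Start: joints at [-1.093, 0.507, -0.238, 1.5, 0.126, 1.149, -0.155], TCP at [0.227, 0.582, 0.231] pointing down, gripper open.
Joint ranges: [-3.08, 3.08], [-0.24, 2.05], [-1.43, 1.35], [0, 2.5], [-1.52, 4.66], [0.17, 1.96], [-2.89, 2.89]. Speed limits (rad/s): [2.39, 2.39, 3.14, 3.14, 3.14, 3.14, 3.14].

### API

Orientations are given as a 3x3 rotation matrix whose columns are the frame's x, y, z axes.
In Python, from workcell import ctrl, viewer gives the robot as it stands.
- The arm moves only by the tool drive_tool, never from a script. Its argument "deltas" is a list that holds one entry, the list of rows, each a list of 4 numbers: the shift along the tool's x, y, z in mm, then the turn about the tool's z in rad. In form: [[[tx, ty, tz, spin], ...]]. A call has 1 to 20 rows; each row is the pose to reach, as a shift and turn from the pose commanded when the call began, along the tool's axes at that moment; what a row does not reach only later rows make up. A row lasts 1/8 s, in which the tool goes at most 62.5 mm and 10.7 degrees, less where a joint would pass 70% of its speed; a pose out of reach is approached as far as the arm can. A call with a gripper value outside its range is refused whole. "hand" is the closure in counts, from 0 (fully open) to 255 (shut), set as the call begins (left out, the last holds). The fingers move at their own pace and stop on an object; the grip force is fixed at half the most. Time passes only in rows, so rows that repeat a pose let the fingers close. It gives the time, the measured TCP pose, the force, the opening and the grip force at its end, in the units of the state.
- ctrl.sense(): the state, without advancing time (a new reading comes with each control period).
- viewer.get_image(name): name is "scene" or "top" or "wrist"; returns (picture, depth): 420x560x3 uint8, blue, green, red; 420x560 float32, m along the optical axis (not along the pixel's ray), 0 where there is no reading.
- viewer.camera_model(name): a dict with "intrinsics" (3x3 intrinsics, pixels), "cam_to_world" (4x4, takes a point from camera to world coordinates). Camera axes: x right, y up, looking along -z (the intrinsics and any distortion apply to the point x, -y, -z); pixel columns grow to the right and rows downward; lengths in m; the calibration is good to about 2 mm. The wrist camera is an equidistant fisheye: a pixel r from the principal point sees the ray r / f radians off the axis. A picture is of the moment at which its call begins: read the wrist's pose just before it. camera_model takes no time and is no camera call; for the wrist camera it gives the pose at the moment of the call.
- ctrl.finish_job(): hands the job in; it is judged then, once.
Trained networks look in the newest picture that a camera, given by its name, has taken for a name from the list of things; names that differ only in an ending like _2 or _b are one class to them, and where a whole thing is asked for, a point or a joint stands for the part that bears it (a point fixed in the world has none). Each returns a list of dicts, best first, with "p" (0 to 1); they miss things now and then, are a little off and sometimes report something else, mostly with a low value. They report only what shows in the picture. A call takes as long as a camera call.
- viewer.look_for(camera, name): "location" ([column, row] in pixels, amid what is visible of it).
- viewer.trace(camera, name): "mask" (420x560 bool, what is visible of it) and "location" ([column, row] in pixels, amid what is visible of it).
The state is a dict: "clock": time; "joints": joint angles; "joint_vel": joint speeds; "joint_efforts": joint torques, N m; "ee_pos": TCP position; "orientation": TCP orientation; "contact_force": force on the tool from outside, world axes, zero at the start; "torque": the same for the moment, N m; "gripper_width": opening from 0.0 (shut) to 1.0 (fully open); "grip_force": force on a finger pad.
Only numpy, scipy, OpenCV 4.12 (cv2) and the standard library are available. Lean on these libraries where they do the work, as an engineer would, in place of code of your own. Each camera call takes 0.05 s, during which the arm holds its last target. There are 200 camera calls.

### The job

Lay the two capped sample tubes that lie loose on the worktop in the sloped rest, one in each pair of V-notches, so that each is cradled along the slope by both notched plates and cannot roll, with its cap at the raised end, beyond the upper plate. Lower them into the notches instead of dropping them, let go, and leave the timer, the calculator and the marker where they are.

Things in the scene. Friction and masses are not known exactly. Their poses are not given: they have to be found in the camera images.
- tube_a: Rigid closed round sample tube A, loose on the worktop (both alike): 106 mm long, about 22 g, body 13 mm in diameter, a cap at one end 17 mm in diameter and 23 mm long. Origin on its axis at mid-length; x along it to the cap (foot at x = -53 mm, cap x = +30 to +53 mm); y, z may point any way round it. As it lies, its axis is 7 to 8 mm above the worktop. It can roll.
- tube_a_cap (a point): The centre of the outer end face of tube A's cap, on the tube's axis, 53 mm from mid-length.
- tube_b: Rigid closed round sample tube B, loose on the worktop (both alike): 106 mm long, about 22 g, body 13 mm in diameter, a cap at one end 17 mm in diameter and 23 mm long. Origin on its axis at mid-length; x along it to the cap (foot at x = -53 mm, cap x = +30 to +53 mm); y, z may point any way round it. As it lies, its axis is 7 to 8 mm above the worktop. It can roll.
- tube_b_cap (a point): The centre of the outer end face of tube B's cap, on the tube's axis, 53 mm from mid-length.
- cradle: Sloped, fixed upper part of the rest: a metal deck with two grey notched plates standing square to the slope. x up the slope (32 degrees above level, roughly away from the robot), y across it, z square out of it. Origin 75 mm above the worktop, midway between the two pairs of V-notches, level with the axes of seated tubes. The deck's surface is at z = -40 mm.
- tube_rest: The foot of the rest, fixed to the worktop: 160 mm wide in y, from x = -31 to +75 mm; the whole rest is about 90 mm high. Origin on the worktop below the cradle's origin, z up.
- groove_pos (a point): Where the middle of a tube seated in the +y pair of notches belongs: x = 0, y = +35 mm, z = 0 in the cradle's frame. The tube's axis then runs along the cradle's x. From here a tube has 10 mm to slide down before its cap meets the upper plate; friction holds it; beyond 16 mm up the slope its foot leaves the lower plate.
- groove_neg (a point): Where the middle of a tube seated in the -y pair of notches belongs: x = 0, y = -35 mm, z = 0 in the cradle's frame. The tube's axis then runs along the cradle's x. From here a tube has 10 mm to slide down before its cap meets the upper plate; friction holds it; beyond 16 mm up the slope its foot leaves the lower plate.
- plate_low (a point): Middle of the lower plate, x = -37 mm, y = z = 0 in the cradle's frame. The plate is 6 mm thick, 150 mm wide, with two 90 degree V-notches (28 mm wide at the top, 14 mm deep, bottoms at z = -9 mm, top edge z = +5 mm). 48 mm are free between the two plates.
- plate_up (a point): Middle of the upper plate, x = +17 mm, y = z = 0 in the cradle's frame. The plate is 6 mm thick, 150 mm wide, with two 90 degree V-notches (28 mm wide at the top, 14 mm deep, bottoms at z = -9 mm, top edge z = +5 mm). 48 mm are free between the two plates.
- timer: Bench timer, 62 x 66 x 18 mm, a bystander beyond the tubes; origin at the centre of its underside.
- calculator: Pocket calculator, 140 x 78 x 14 mm, a bystander beyond the tubes; origin at the centre of its underside.
- marker: Marker pen, 138 mm long, 17 mm thick, a bystander on the right; origin at the centre of its underside, y along it.

How it is judged:
At the end, for the whole second after the job is handed in: One tube in each pair of V-notches (either way): middle at most 13 mm down or 16 mm up the slope from its place, within 6 mm sideways and 5 mm in height, axis within 0.12 rad of the groove, cap up the slope; both at rest and not touched by the fingers ((((x of tube_a in the frame of cradle between -0.013 and 0.016 m and y of tube_a in the frame of cradle between 0.029 and 0.041 m and z of tube_a in the frame of cradle between -0.005 and 0.005 m and x of tube_a_cap in the frame of cradle above 0.03 m and angle between the x axis of tube_a and the x axis of cradle, either way round below 0.12 rad) and (x of tube_b in the frame of cradle between -0.013 and 0.016 m and y of tube_b in the frame of cradle between -0.041 and -0.029 m and z of tube_b in the frame of cradle between -0.005 and 0.005 m and x of tube_b_cap in the frame of cradle above 0.03 m and angle between the x axis of tube_b and the x axis of cradle, either way round below 0.12 rad)) or ((x of tube_a in the frame of cradle between -0.013 and 0.016 m and y of tube_a in the frame of cradle between -0.041 and -0.029 m and z of tube_a in the frame of cradle between -0.005 and 0.005 m and x of tube_a_cap in the frame of cradle above 0.03 m and angle between the x axis of tube_a and the x axis of cradle, either way round below 0.12 rad) and (x of tube_b in the frame of cradle between -0.013 and 0.016 m and y of tube_b in the frame of cradle between 0.029 and 0.041 m and z of tube_b in the frame of cradle between -0.005 and 0.005 m and x of tube_b_cap in the frame of cradle above 0.03 m and angle between the x axis of tube_b and the x axis of cradle, either way round below 0.12 rad))) and linear speed of each of tube_a, tube_b below 0.02 m/s and angular speed of each of tube_a, tube_b below 0.3 rad/s and contact force between the fingers and tube_a below 0.05 N and contact force between the fingers and tube_b below 0.05 N).
It fails at once if tube A is dropped or flung: it moves faster than 0.7 m/s while the fingers are not touching it (linear speed of tube_a above 0.7 m/s and contact force between the fingers and tube_a below 0.02 N).
It fails at once if tube B is dropped or flung: it moves faster than 0.7 m/s while the fingers are not touching it (linear speed of tube_b above 0.7 m/s and contact force between the fingers and tube_b below 0.02 N).
It fails at once if the timer is shifted by more than 30 mm (distance of timer from where it was at the start of the episode above 0.03 m).
It fails at once if the calculator is shifted by more than 30 mm (distance of calculator from where it was at the start of the episode above 0.03 m).
It fails at once if the marker is shifted by more than 30 mm (distance of marker from where it was at the start of the episode above 0.03 m).
It also fails if it takes over 58 s, if anything falls off the work surface, if the arm or the gripper's body presses on something with over 40 N, if the wrist force passes 120 N, or if a joint passes its speed limit or range.

## Working session

There is one attempt and no reset: what is moved stays moved. The work goes in short steps, Python scripts to look and compute and a tool call to move; the robot and the scene stay as the last step left them, time stands still between calls to the robot, and variables do not carry over. Pictures are saved under pics/ and viewed, at most 10 in all, crops included, and the job is handed in when it is done.

Besides the shell and the picture viewer there is one more tool, called after "Emit:" by a JSON object that holds its "fn" and its "kwargs". drive_tool: Moves the arm, as the interface text tells. Its arguments: {"type":"object","properties":{"deltas":{"type":"array"},"hand":{"type":"number"}},"required":["deltas"]}

```bash
mkdir -p pics; ls
cat > h.py <<'E'
import numpy as np, cv2
from workcell import ctrl, viewer
def cloud(name, depth, mask):
    m=viewer.camera_model(name); K=np.array(m["intrinsics"]); T=np.array(m["cam_to_world"])
    v,u=np.nonzero(mask&(depth>0)); d=depth[v,u]
    x=(u-K[0,2])/K[0,0]; y=(v-K[1,2])/K[1,1]
    if name=="wrist":
        r=np.hypot(x,y)+1e-9; s=np.tan(r)/r; x=x*s;y=y*s
    P=np.c_[x*d,-y*d,-d]
    return P@T[:3,:3].T+T[:3,3], np.c_[u,v]
E
python3 - <<'E'
from h import *
s=ctrl.sense();print({k:np.round(s[k],3).tolist() for k in s})
ims=[]
for c in ["scene","top"]:
    im,d=viewer.get_image(c); ims.append(im)
    print(c)
    for n in ["tube_a","cradle","tube_rest","timer","calculator","marker"]:
        for r in viewer.trace(c,n)[:3]:
            P,_=cloud(c,d,np.array(r["mask"]))
            if len(P): print(n,round(r["p"],2),np.round(r["location"]),"med",np.round(np.median(P,0),3),"min",np.round(np.percentile(P,2,0),3),"max",np.round(np.percentile(P,98,0),3))
    cv2.imwrite(f"pics/{c}0.png",im)
    np.save(f"{c}0.npy",d)
E
```

```text
pics
{'clock': 0.0, 'joints': [-1.093, 0.508, -0.238, 1.501, 0.126, 1.149, -0.155], 'joint_vel': [0.0, -0.001, -0.001, -0.0, 0.001, -0.002, 0.0], 'joint_efforts': [0.0, -62.058, -2.187, -24.966, 0.013, 0.012, -0.0], 'ee_pos': [0.227, 0.582, 0.23], 'orientation': [[-0.932, 0.363, -0.001], [0.363, 0.932, -0.002], [-0.0, -0.002, -1.0]], 'contact_force': [-0.319, -0.494, -0.119], 'torque': [0.035, -0.072, 0.008], 'grip_force': 0.0, 'gripper_width': 0.997}
scene
tube_a 0.78 [317. 263.] med [ 0.542 -0.114  0.012] min [ 0.487 -0.119  0.   ] max [ 0.582 -0.096  0.017]
tube_a 0.64 [284. 239.] med [0.54  0.002 0.013] min [ 0.489 -0.007  0.006] max [0.586 0.012 0.018]
cradle 0.71 [220. 187.] med [0.524 0.242 0.04 ] min [0.478 0.174 0.011] max [0.568 0.328 0.086]
tube_rest 0.9 [220. 190.] med [0.525 0.229 0.035] min [0.478 0.173 0.003] max [0.569 0.325 0.086]
timer 0.94 [314. 212.] med [0.669 0.046 0.015] min [0.642 0.018 0.   ] max [0.719 0.084 0.02 ]
calculator 0.78 [346. 245.] med [ 0.646 -0.104  0.012] min [ 0.596 -0.145  0.002] max [ 0.728 -0.067  0.017]
marker 0.74 [319. 264.] med [ 0.539 
[... 399 characters left out ...]
 [290. 202.] med [0.546 0.005 0.011] min [ 0.49  -0.004 -0.003] max [0.589 0.017 0.018]
cradle 0.79 [182. 210.] med [0.525 0.253 0.053] min [0.479 0.177 0.003] max [0.572 0.331 0.088]
tube_rest 0.78 [185. 207.] med [0.529 0.25  0.051] min [0.48  0.176 0.003] max [0.585 0.327 0.088]
timer 0.93 [271. 148.] med [0.674 0.054 0.015] min [0.645 0.023 0.009] max [0.703 0.085 0.021]
calculator 0.92 [337. 150.] med [ 0.665 -0.103  0.012] min [ 0.6   -0.14   0.006] max [ 0.733 -0.066  0.017]
calculator 0.52 [338. 202.] med [ 0.54  -0.109  0.011] min [ 0.489 -0.119 -0.003] max [ 0.587 -0.102  0.018]
marker 0.97 [416. 273.] med [ 0.366 -0.291  0.014] min [ 0.317 -0.327  0.009] max [ 0.423 -0.25   0.02 ]
```

Run:
```python
import cv2
im=cv2.imread("pics/top0.png")[130:260,130:430]
cv2.imwrite("pics/top0c.png",cv2.resize(im,(800,347),interpolation=cv2.INTER_CUBIC))
```

```text
(no output)
```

View pics/scene0.png

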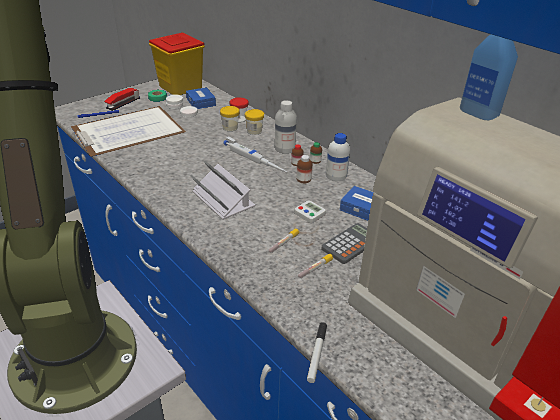

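View pics/top0c.png

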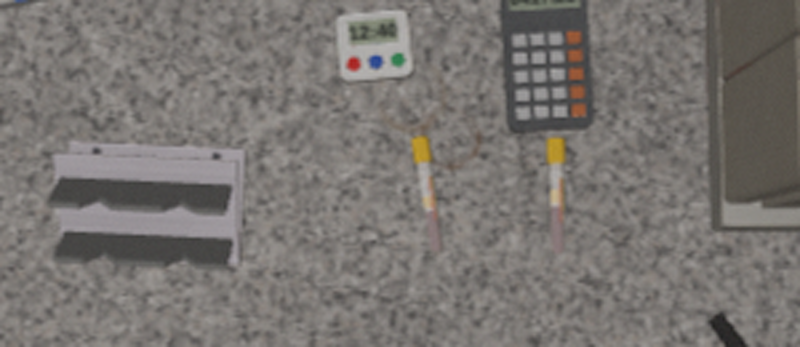

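The two tubes (yellow caps at about (294,232) and (325,258) in the scene image) point away from the robot. The rest at (222,190) has its raised end away too. The tool stays vertical, so I'll grip each tube behind its middle and pivot it against the upper plate while lowering.

```bash
cat > m.py <<'E'
from h import *
def tubes(c,im,d):
    out=[]
    hsv=cv2.cvtColor(im,cv2.COLOR_BGR2HSV)
    ye=(hsv[...,0]>15)&(hsv[...,0]<33)&(hsv[...,1]>140)&(hsv[...,2]>90)
    for r in viewer.trace(c,"tube_a")[:3]:
        m=np.array(r["mask"]); P,_=cloud(c,d,m); 
        mc=cv2.dilate(m.astype(np.uint8),np.ones((3,3)))>0
        Y,_=cloud(c,d,mc&ye)
        if len(Y)<4: continue
        P=P[P[:,2]>0.004]; Q=P[:,:2]
        e=np.linalg.svd(Q-Q.mean(0))[2][0]; e=e*np.sign(e[0])
        t=(Q-np.median(Q,0))@e
        cen=np.median(Q,0); cap=Y[:,:2].mean(0)
        print(c,"tube p%.2f"%r["p"],"mid",np.round(cen+e*(t.max()+t.min())/2,4),"len",round(np.ptp(t),3),"yaw",round(np.arctan2(e[1],e[0]),3),"cap",np.round(Y.mean(0),4),len(Y),"mid from cap",np.round(cap-.0415*e,4))
def rest(c,d,box=(0.44,0.64,0.14,0.36)):
    P,_=cloud(c,d,d>0)
    P=P[(P[:,0]>box[0])&(P[:,0]<box[1])&(P[:,1]>box[2])&(P[:,1]<box[3])]
    A=P[(P[:,2]>0.082)&(P[:,2]<.095)]
    k,b=np.polyfit(A[:,1],A[:,0],1); yaw=-np.arctan(k)
    ex=np.array([np.cos(yaw),np.sin(yaw)]); ey=np.array([-ex[1],ex[0]])
    Q=P[(P[:,2]>.03)]; 
    q=A[:,:2]@ey; 
    print(c,"rest n",len(A),"yaw",round(yaw,3),"maxz",P[:,2].max().round(4),"top x",np.median(A[:,:2]@ex).round(4),"y ext",np.percentile(q,[1,99]).round(4),"width all",np.percentile(P[P[:,2]>.02][:,:2]@ey,[.5,99.5]).round(4))
    u=(q.min()+q.max())/2; o=(np.median(A[:,:2]@ex)-.0118)*ex+u*ey
    print(" origin",o.round(4))
E
python3 - <<'E'
from m import *
for c in ["scene","top"]:
    im,d=viewer.get_image(c); tubes(c,im,d); rest(c,d)
E
```

```text
scene tube p0.69 mid [0.5373 0.0017] len 0.106 yaw 0.126 cap [0.5785 0.0067 0.0136] 45 mid from cap [0.5374 0.0014]
scene tube p0.60 mid [ 0.5345 -0.1143] len 0.102 yaw -0.011 cap [ 0.5762 -0.1139  0.0133] 56 mid from cap [ 0.5347 -0.1134]
scene rest n 81 yaw -0.056 maxz 0.0924 top x 0.5094 y ext [0.2052 0.3535] width all [0.2006 0.3598]
 origin [0.5125 0.2534]
top tube p0.69 mid [0.5394 0.0047] len 0.104 yaw 0.136 cap [0.5804 0.0127 0.0145] 56 mid from cap [0.5393 0.0071]
top tube p0.61 mid [ 0.5373 -0.1094] len 0.101 yaw 0.013 cap [ 0.5779 -0.108   0.0132] 61 mid from cap [ 0.5364 -0.1085]
top rest n 214 yaw -0.063 maxz 0.7278 top x 0.5102 y ext [0.2129 0.3609] width all [0.2074 0.3646]
 origin [0.5155 0.2552]
```

Emit:
{"fn": "drive_tool", "kwargs": {"deltas": [[[-20,-18,0,0],[-60,-53,0,0],[-110,-97,0,-0.05],[-160,-141,0,-0.12],[-210,-185,0,-0.2],[-260,-230,0,-0.28],[-310,-274,10,-0.36],[-360,-318,25,-0.44],[-410,-362,45,-0.5],[-450,-397,65,-0.5],[-475,-420,78,-0.5],[-489,-432,80,-0.5],[-489,-432,80,-0.5],[-489,-432,80,-0.5]]]}}

```text
clock: 2.65
ee_pos: [0.5255, 0.0042, 0.1518]
orientation: [[-0.992, -0.13, 0.0], [-0.13, 0.992, 0.001], [-0.001, 0.001, -1.0]]
contact_force: [0.2, 0.4, -0.3]
gripper_width: 0.996
grip_force: 0.0
```

```bash
cat > w.py <<'E'
from m import *
import sys
s=ctrl.sense();print(round(s["clock"],2),np.round(s["ee_pos"],4),np.round(s["orientation"],3).tolist(),np.round(s["contact_force"],1),s["gripper_width"],np.round(s["joints"],2))
im,d=viewer.get_image("wrist"); cv2.imwrite(f"pics/{sys.argv[1]}.png",im)
if "t" in sys.argv[2]: tubes("wrist",im,d)
if "r" in sys.argv[2]: rest("wrist",d)
E
python3 w.py w1 t
```

```text
2.65 [0.5255 0.0042 0.1518] [[-0.992, -0.13, 0.0], [-0.13, 0.992, 0.001], [-0.001, 0.001, -1.0]] [ 0.2  0.4 -0.3] 0.9958547039564464 [ 0.07  0.44 -0.17  1.88  0.1   0.84  1.55]
wrist tube p0.76 mid [0.5388 0.0056] len 0.104 yaw 0.143 cap [0.579  0.0113 0.0138] 381 mid from cap [0.538  0.0054]
wrist tube p0.76 mid [ 0.5363 -0.1079] len 0.106 yaw 0.015 cap [ 0.577  -0.1074  0.013 ] 354 mid from cap [ 0.5355 -0.108 ]
```

View pics/w1.png

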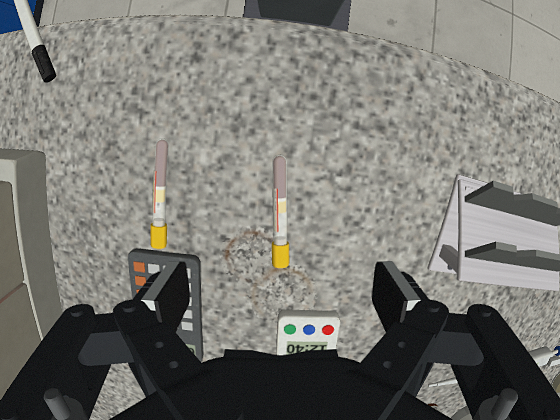

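The wrist view shows T1 at (280,212), centred between the fingers, and T2 at (160,195). Descending.

Emit:
{"fn": "drive_tool", "kwargs": {"deltas": [[[0,0,20,0],[0,0,60,0],[0,0,100,0],[-1,0,130,0],[-1,0,145,0],[-1,0,149,0],[-1,0,149,0],[-1,0,149,0]]]}}

```text
clock: 3.75
ee_pos: [0.5274, 0.0023, 0.0033]
orientation: [[-0.992, -0.128, 0.002], [-0.128, 0.992, 0.0], [-0.002, -0.0, -1.0]]
contact_force: [0.3, -0.2, 0.9]
gripper_width: 1.0
grip_force: 0.0
```

Emit:
{"fn": "drive_tool", "kwargs": {"deltas": [[[0,0,0,0],[0,0,0,0],[0,0,0,0],[0,0,0,0],[0,0,0,0],[0,0,0,0],[0,0,0,0],[0,0,0,0]]], "hand": 255}}

```text
clock: 4.75
ee_pos: [0.5267, 0.0023, 0.0024]
orientation: [[-0.992, -0.128, 0.0], [-0.128, 0.992, -0.0], [-0.0, -0.0, -1.0]]
contact_force: [-0.8, -0.4, 4.2]
gripper_width: 0.127
grip_force: 59.8
```

Emit:
{"fn": "drive_tool", "kwargs": {"deltas": [[[0,0,-15,0],[0,0,-50,0],[0,0,-90,0],[0,10,-125,0],[-2,45,-150,0.03],[-5,90,-158,0.07],[-8,140,-160,0.11],[-11,190,-160,0.15],[-14,235,-160,0.188],[-17,268,-160,0.188],[-17,284,-160,0.188],[-17,288,-160,0.188],[-17,288,-160,0.188],[-17,288,-160,0.188]]]}}

```text
clock: 6.5
ee_pos: [0.5072, 0.2883, 0.1624]
orientation: [[-0.998, 0.062, 0.0], [0.062, 0.998, -0.001], [-0.0, -0.001, -1.0]]
contact_force: [0.5, -0.2, 0.4]
gripper_width: 0.128
grip_force: 59.5
```

```bash
python3 w.py w2 tr
python3 - <<'E'
from m import *
im,d=viewer.get_image("top"); rest("top",d)
E
```

```text
6.5 [0.5072 0.2883 0.1624] [[-0.998, 0.062, 0.0], [0.062, 0.998, -0.001], [-0.0, -0.001, -1.0]] [ 0.5 -0.2  0.4] 0.1279694859644533 [-0.47  0.5  -0.14  1.71  0.09  0.93  0.87]
wrist tube p0.73 mid [0.5109 0.2887] len 0.089 yaw -0.061 cap [0.5465 0.2865 0.1752] 198 mid from cap [0.5051 0.2891]
wrist tube p0.47 mid [ 0.577  -0.1011] len 0.022 yaw -0.085 cap [ 0.5791 -0.1015  0.0085] 74 mid from cap [ 0.5377 -0.098 ]
wrist rest n 1371 yaw -0.052 maxz 0.2659 top x 0.5115 y ext [0.2079 0.3554] width all [0.2072 0.3737]
 origin [0.5136 0.2554]
top rest n 135 yaw -0.082 maxz 0.7281 top x 0.5054 y ext [0.2226 0.3399] width all [0.2199 0.3795]
 origin [0.5152 0.2403]
```

View pics/w2.png

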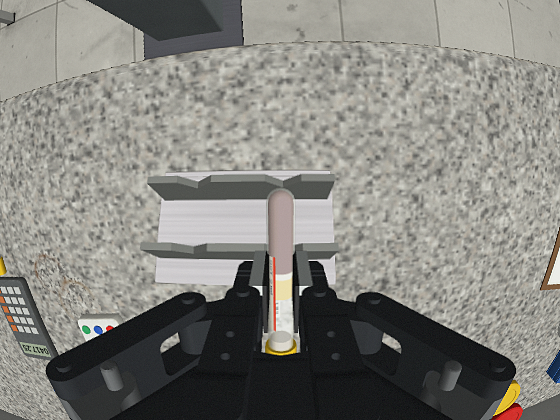

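The wrist view shows the tube, gripped and level, in line with the +y notches at (283,185) and (283,245). Lowering.

Emit:
{"fn": "drive_tool", "kwargs": {"deltas": [[[1,2.6,15,0],[1,2.6,40,0],[1,2.6,60,0],[1,2.6,72,0],[1,2.6,76,0],[1,2.6,79,0],[1,2.6,82,0],[1,2.6,84,0],[1,2.6,84,0]]]}}

```text
clock: 7.78
ee_pos: [0.5063, 0.2931, 0.0807]
orientation: [[-0.998, 0.06, 0.002], [0.06, 0.998, 0.001], [-0.002, 0.001, -1.0]]
contact_force: [-5.4, -2.0, 17.1]
gripper_width: 0.123
grip_force: 61.7
```

Emit:
{"fn": "drive_tool", "kwargs": {"deltas": [[[0,0,2,0],[0,0,4,0],[0,0,4,0]]]}}

```text
clock: 8.15
ee_pos: [0.5058, 0.2915, 0.0761]
orientation: [[-0.998, 0.061, 0.001], [0.061, 0.998, -0.001], [-0.001, -0.001, -1.0]]
contact_force: [-5.3, -5.9, 14.2]
gripper_width: 0.123
grip_force: 63.4
```

Emit:
{"fn": "drive_tool", "kwargs": {"deltas": [[[0,-0.5,2,0],[0,-1,4,0],[0,-1,6,0],[0,-1,8,0],[0,-1,8,0]]]}}

```text
clock: 8.78
ee_pos: [0.5042, 0.2907, 0.0679]
orientation: [[-0.998, 0.06, -0.002], [0.06, 0.998, -0.002], [0.002, -0.002, -1.0]]
contact_force: [-9.8, -5.4, 16.5]
gripper_width: 0.127
grip_force: 67.9
```

```bash
cat > seat.py <<'E'
from h import *
import sys
# tube points in cradle frame
yaw=-.055;c,s_=np.cos(np.radians(32)),np.sin(np.radians(32))
R=np.array([[np.cos(yaw),-np.sin(yaw),0],[np.sin(yaw),np.cos(yaw),0],[0,0,1]])@np.array([[c,0,-s_],[0,1,0],[s_,0,c]])
O=np.array([.514,.2553,.075])
for cam in sys.argv[2:]:
    im,d=viewer.get_image(cam); cv2.imwrite(f"pics/{sys.argv[1]}_{cam}.png",im)
    for r in viewer.trace(cam,"tube_a")[:3]:
        P,_=cloud(cam,d,np.array(r["mask"])); Q=(P-O)@R
        if not len(Q): continue
        Q=Q[np.abs(Q[:,1]-np.median(Q[:,1]))<.012]
        t=Q[:,0]; k=np.polyfit(t,Q[:,2],1); ky=np.polyfit(t,Q[:,1],1)
        print(cam,round(r["p"],2),"x",np.percentile(t,[1,50,99]).round(4),"z=%.3f x + %.4f"%tuple(k),"y=%.3f x + %.4f"%tuple(ky))
print(ctrl.sense()["clock"])
E
python3 seat.py s1 wrist scene
```

```text
wrist 0.55 x [-0.0439 -0.0108  0.0263] z=-0.178 x + 0.0086 y=-0.011 x + 0.0350
scene 0.79 x [-0.0432  0.0018  0.0452] z=-0.566 x + -0.0743 y=0.065 x + -0.3673
scene 0.46 x [-0.0423  0.03    0.0572] z=-0.244 x + 0.0078 y=-0.012 x + 0.0297
8.975
```

Emit:
{"fn": "drive_tool", "kwargs": {"deltas": [[[0,0,2,0],[0,0,4,0],[0,0,5,0],[0,0,5,0]]]}}

```text
clock: 9.48
ee_pos: [0.5043, 0.2906, 0.0632]
orientation: [[-0.998, 0.06, -0.002], [0.06, 0.998, -0.002], [0.002, -0.002, -1.0]]
contact_force: [-11.7, -5.1, 18.4]
gripper_width: 0.122
grip_force: 72.5
```

```bash
python3 seat.py s2 wrist scene; python3 -c "
import cv2
im=cv2.imread('pics/s2_scene.png')[130:250,140:300]
cv2.imwrite('pics/s2c.png',cv2.resize(im,(800,600),interpolation=cv2.INTER_CUBIC))"
```

```text
wrist 0.63 x [-0.0451 -0.0115  0.0228] z=-0.129 x + 0.0066 y=-0.010 x + 0.0349
scene 0.51 x [-0.0447  0.0018  0.0469] z=-0.570 x + -0.0752 y=0.048 x + -0.3673
scene 0.41 x [-0.0443  0.0259  0.0564] z=-0.124 x + 0.0055 y=-0.042 x + 0.0294
9.675
```

View pics/s2c.png

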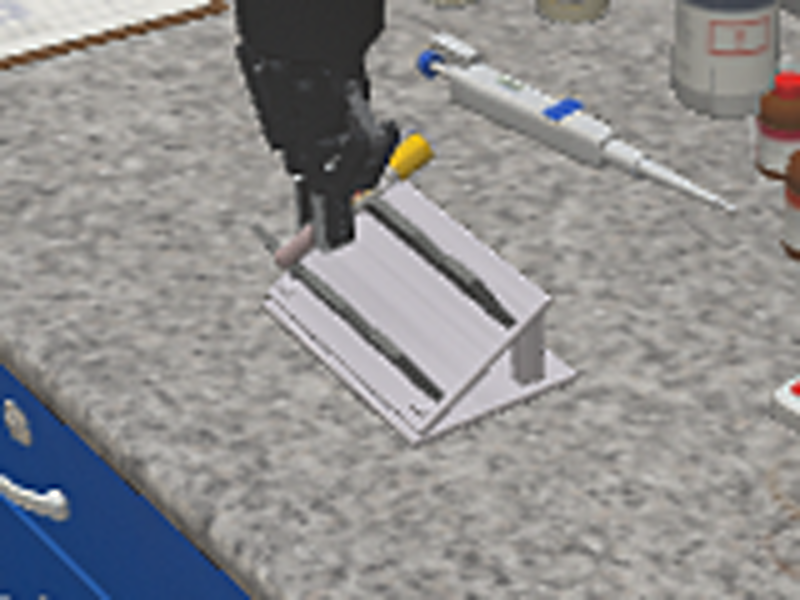

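The tube is nearly aligned with the slope, with about 0.12 rad left. A little further down.

Emit:
{"fn": "drive_tool", "kwargs": {"deltas": [[[0,0,1.5,0],[0,0,3,0],[0,0,3,0]]]}}

```text
clock: 10.05
ee_pos: [0.5045, 0.2905, 0.0604]
orientation: [[-0.998, 0.06, -0.001], [0.06, 0.998, -0.002], [0.001, -0.002, -1.0]]
contact_force: [-10.0, -7.1, 20.2]
gripper_width: 0.121
grip_force: 75.5
```

```bash
python3 seat.py s3 wrist
```

```text
wrist 0.73 x [-0.0457 -0.0123  0.0214] z=-0.060 x + 0.0056 y=-0.017 x + 0.0346
10.15
```

Emit:
{"fn": "drive_tool", "kwargs": {"deltas": [[[0,0.5,1.5,0],[0,1,1.5,0],[0,1,1.5,0]]]}}

```text
clock: 10.52
ee_pos: [0.5046, 0.2907, 0.0588]
orientation: [[-0.998, 0.061, -0.001], [0.061, 0.998, -0.003], [0.001, -0.003, -1.0]]
contact_force: [-9.6, -7.9, 20.7]
gripper_width: 0.123
grip_force: 77.6
```

Emit:
{"fn": "drive_tool", "kwargs": {"deltas": [[[0,0,0,0],[0,0,0,0],[0,0,0,0],[0,0,0,0],[0,0,0,0]]], "hand": 150}}

```text
clock: 11.15
ee_pos: [0.5059, 0.2927, 0.0566]
orientation: [[-0.998, 0.06, -0.0], [0.06, 0.998, -0.0], [0.0, -0.0, -1.0]]
contact_force: [-0.4, -0.6, 0.5]
gripper_width: 0.41
grip_force: 0.0
```

```bash
python3 seat.py s4 wrist
```

```text
wrist 0.73 x [-0.0463 -0.0117  0.0193] z=0.026 x + 0.0048 y=-0.002 x + 0.0345
11.25
```

Tube one is seated, with slope error about 0.03 rad. Retreating and going to T2.

Emit:
{"fn": "drive_tool", "kwargs": {"deltas": [[[0,0,-15,0],[0,0,-50,0],[0,0,-95,0],[0,-15,-120,0],[-5,-60,-130,0],[-11,-110,-130,-0.02],[-17,-165,-130,-0.04],[-23,-220,-130,-0.06],[-29,-275,-125,-0.075],[-35,-325,-110,-0.075],[-39,-365,-95,-0.075],[-42,-392,-85,-0.075],[-42,-399,-80,-0.075],[-42,-399,-80,-0.075],[-42,-399,-80,-0.075]]], "hand": 90}}

```text
clock: 13.12
ee_pos: [0.5244, -0.1064, 0.1374]
orientation: [[-1.0, -0.017, 0.001], [-0.017, 1.0, 0.001], [-0.001, 0.001, -1.0]]
contact_force: [-0.8, -0.4, 0.6]
gripper_width: 0.647
grip_force: 0.0
```

```bash
python3 w.py w5 t; python3 seat.py s5 top scene
```

```text
13.12 [ 0.5244 -0.1064  0.1374] [[-1.0, -0.017, 0.001], [-0.017, 1.0, 0.001], [-0.001, 0.001, -1.0]] [-0.8 -0.4  0.6] 0.647199053423144 [ 0.23  0.46 -0.11  1.87  0.07  0.81  1.67]
wrist tube p0.64 mid [ 0.5364 -0.1101] len 0.106 yaw 0.006 cap [ 0.5765 -0.1098  0.0135] 418 mid from cap [ 0.535 -0.11 ]
top 0.6 x [-0.041   0.0124  0.058 ] z=0.008 x + 0.0048 y=0.001 x + 0.0332
scene 0.75 x [-0.0444  0.0051  0.0524] z=0.011 x + 0.0049 y=-0.018 x + 0.0295
scene 0.64 x [-0.0414  0.0077  0.0466] z=-0.591 x + -0.0745 y=0.058 x + -0.3676
13.425
```

T1 sits well, about +6 mm up the slope. Now T2.

Emit:
{"fn": "drive_tool", "kwargs": {"deltas": [[[0,-3.5,15,0],[0,-3.5,50,0],[0,-3.5,90,0],[0,-3.5,118,0],[0,-3.5,131,0],[0,-3.5,134.5,0],[0,-3.5,134.5,0],[0,-3.5,134.5,0]]]}}

```text
clock: 14.42
ee_pos: [0.5247, -0.1117, 0.0032]
orientation: [[-1.0, -0.015, 0.002], [-0.015, 1.0, -0.0], [-0.002, -0.0, -1.0]]
contact_force: [0.0, 0.9, -0.2]
gripper_width: 0.644
grip_force: 0.0
```

Emit:
{"fn": "drive_tool", "kwargs": {"deltas": [[[0,0,0,0],[0,0,0,0],[0,0,0,0],[0,0,0,0],[0,0,0,0],[0,0,0,0],[0,0,0,0],[0,0,0,0]]], "hand": 255}}

```text
clock: 15.42
ee_pos: [0.5242, -0.1116, 0.0027]
orientation: [[-1.0, -0.015, 0.001], [-0.015, 1.0, -0.0], [-0.001, -0.0, -1.0]]
contact_force: [-1.0, 0.5, 5.4]
gripper_width: 0.121
grip_force: 60.2
```

Emit:
{"fn": "drive_tool", "kwargs": {"deltas": [[[0,0,-15,0],[0,0,-50,0],[0,0,-90,0],[0,10,-125,0],[3,45,-150,0],[6,90,-158,0.02],[9,140,-160,0.04],[12,190,-160,0.06],[15,240,-160,0.074],[18,285,-160,0.074],[20,315,-160,0.074],[20,329,-160,0.074],[20,332,-160,0.074],[20,332,-160,0.074],[20,332,-160,0.074]]]}}

```text
clock: 17.3
ee_pos: [0.4993, 0.2185, 0.1623]
orientation: [[-0.998, 0.061, -0.0], [0.061, 0.998, -0.001], [-0.0, -0.001, -1.0]]
contact_force: [-0.3, 0.1, -0.4]
gripper_width: 0.129
grip_force: 59.6
```

```bash
python3 w.py w6 tr
```

```text
17.3 [0.4993 0.2185 0.1623] [[-0.998, 0.061, -0.0], [0.061, 0.998, -0.001], [-0.0, -0.001, -1.0]] [-0.3  0.1 -0.4] 0.12944023537027113 [-0.37  0.45 -0.13  1.81  0.07  0.88  0.98]
wrist tube p0.72 mid [0.5023 0.219 ] len 0.088 yaw -0.062 cap [0.539  0.2165 0.1745] 222 mid from cap [0.4976 0.2191]
wrist tube p0.65 mid [0.5217 0.2886] len 0.095 yaw -0.034 cap [0.5463 0.2868 0.1034] 370 mid from cap [0.5048 0.2882]
wrist rest n 1756 yaw -0.068 maxz 0.2659 top x 0.5069 y ext [0.216  0.3632] width all [0.1937 0.3642]
 origin [0.5135 0.2558]
```

View pics/w6.png

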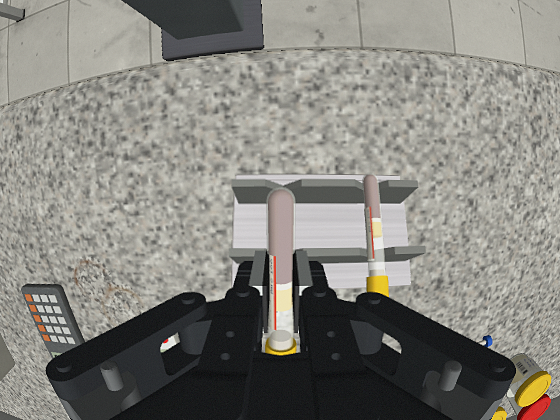

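T1 is seated at (375,230). T2 is gripped, centred at (280,260), and lined up with the −y notches. Lowering and pivoting the same way.

Emit:
{"fn": "drive_tool", "kwargs": {"deltas": [[[0,1.5,15,0],[0,1.5,40,0],[0,1.5,60,0],[0,1.5,72,0],[0,1.5,76,0],[0,1.5,79,0],[0,1.5,82,0],[0,1.5,84,0],[0,1.5,86,0],[0,1.5,88,0],[0,1.5,88,0]]]}}

```text
clock: 18.77
ee_pos: [0.4987, 0.2208, 0.0757]
orientation: [[-0.998, 0.06, 0.0], [0.06, 0.998, -0.001], [-0.0, -0.001, -1.0]]
contact_force: [-6.1, -4.7, 13.9]
gripper_width: 0.128
grip_force: 62.7
```

Emit:
{"fn": "drive_tool", "kwargs": {"deltas": [[[0,0,2,0],[0,0,4,0],[0,0,6,0],[0,0,8,0],[0,0,10,0],[0,0,12,0],[0,0,12,0]]]}}

```text
clock: 19.65
ee_pos: [0.4972, 0.2209, 0.0634]
orientation: [[-0.998, 0.059, -0.002], [0.059, 0.998, -0.001], [0.002, -0.001, -1.0]]
contact_force: [-8.8, -2.8, 14.5]
gripper_width: 0.123
grip_force: 69.4
```

```bash
python3 seat.py s7 wrist
```

```text
wrist 0.97 x [-0.0464 -0.0196  0.0062] z=0.015 x + 0.0042 y=0.011 x + 0.0328
wrist 0.93 x [-0.0474 -0.0142  0.0202] z=-0.133 x + 0.0067 y=-0.011 x + -0.0351
19.75
```

Emit:
{"fn": "drive_tool", "kwargs": {"deltas": [[[0,0,1.5,0],[0,0,3,0],[0,0,4.5,0],[0,0,4.5,0]]]}}

```text
clock: 20.25
ee_pos: [0.4966, 0.2208, 0.0587]
orientation: [[-0.998, 0.059, -0.003], [0.059, 0.998, -0.002], [0.003, -0.002, -1.0]]
contact_force: [-10.6, -3.5, 14.0]
gripper_width: 0.123
grip_force: 70.2
```

```bash
python3 seat.py s8 wrist
```

```text
wrist 0.89 x [-0.0489 -0.0156  0.0167] z=0.020 x + 0.0049 y=-0.007 x + -0.0352
wrist 0.75 x [-0.0467 -0.0211  0.0033] z=0.016 x + 0.0044 y=0.002 x + 0.0325
20.35
```

Aligned with the slope and matching the seated tube. Releasing and retreating.

Emit:
{"fn": "drive_tool", "kwargs": {"deltas": [[[0,0,0,0],[0,0,0,0],[0,0,0,0],[0,0,0,0],[0,0,0,0]]], "hand": 160}}

```text
clock: 20.98
ee_pos: [0.4991, 0.2216, 0.0577]
orientation: [[-0.998, 0.059, -0.0], [0.059, 0.998, -0.0], [0.0, -0.0, -1.0]]
contact_force: [-0.3, 0.0, 0.2]
gripper_width: 0.372
grip_force: 0.0
```

Emit:
{"fn": "drive_tool", "kwargs": {"deltas": [[[0,0,-10,0],[0,0,-40,0],[0,0,-80,0],[0,-20,-110,0],[0,-60,-130,0],[0,-110,-140,0],[0,-160,-140,0],[0,-190,-140,0],[0,-200,-140,0],[0,-200,-140,0]]]}}

```text
clock: 22.22
ee_pos: [0.4875, 0.0222, 0.1982]
orientation: [[-0.998, 0.059, 0.001], [0.059, 0.998, 0.0], [-0.001, 0.0, -1.0]]
contact_force: [-0.3, 0.3, 0.8]
gripper_width: 0.374
grip_force: 0.0
```

```bash
python3 seat.py s9 top scene; python3 -c "
import cv2
im=cv2.imread('pics/s9_scene.png')[130:250,140:300]
cv2.imwrite('pics/s9c.png',cv2.resize(im,(800,600),interpolation=cv2.INTER_CUBIC))"
```

```text
top 0.73 x [-0.0433  0.0151  0.0578] z=-0.000 x + 0.0040 y=-0.007 x + 0.0336
top 0.64 x [-0.0444  0.0117  0.0566] z=-0.004 x + 0.0052 y=0.000 x + -0.0364
scene 0.72 x [-0.0452  0.0085  0.053 ] z=0.004 x + 0.0047 y=-0.017 x + -0.0397
scene 0.67 x [-0.0446  0.0108  0.0565] z=0.015 x + 0.0044 y=-0.006 x + 0.0304
22.425
```

View pics/s9c.png

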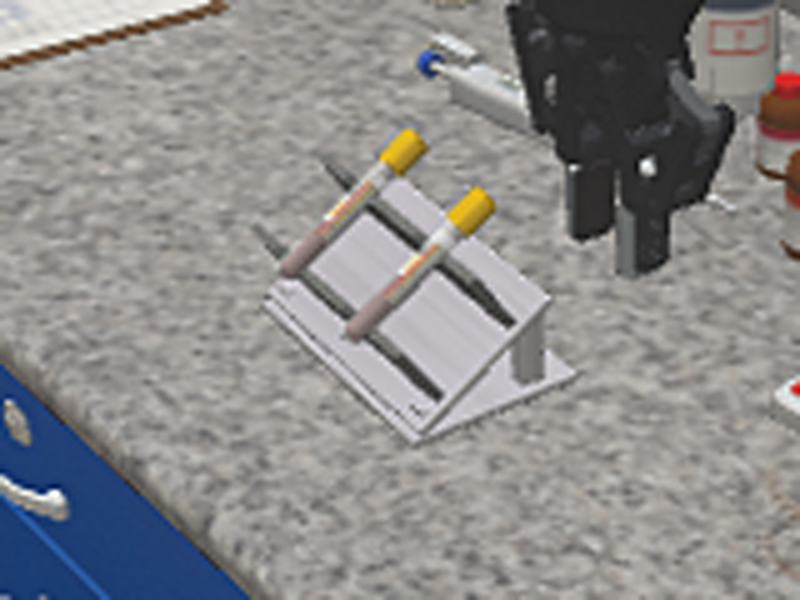

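Both tubes lie in the notches, parallel to the slope with their caps up: feet at (290,265) and (355,325), caps at (405,150) and (470,210). Their middles are about +4 to +8 mm up the slope, within the limits. Handing in.

```bash
python3 -c "
from workcell import ctrl
print(ctrl.finish_job())"
```

```text
the job is handed in; nothing more can be done
None
```

Both tubes are lying in the sloped rest, one in each pair of notches with caps at the raised end, and the job is handed in at about 22 s. The timer, calculator and marker were not approached, and no verdict was returned.

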